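# Fit the lock lever on the jewellery box and turn it to the red dot

### The job

Put the loose aluminium lever onto the brass splined spindle of the jewellery box: find by feel the turn at which its three-slotted hole matches the ribs, without forcing it, and push it gently down until it is fully home on the collar. Only then turn the lever, still home, until its knob points at the red dot, and let go, leaving everything else on the dresser as it was.

Things in the scene. Friction and masses are not known exactly. Their poses are not given: they have to be found in the camera images.
- lever: Loose aluminium lever, 90 to 140 g: square hub 46 x 46 x 30 mm tall, plain flats at its +y and -y faces (good to grip), an arm from its +x face and a black ball knob. Origin: centre of the hub's underside, on the hole's axis; z up, x along the arm to the knob. Lies flat on the dresser, knob within 75 degrees of straight away from the robot. Centre of mass about 5 mm from the hole's axis.
- lever_hole (a point): Top centre of the lever's hole, 30 mm above the hub's underside. The hole runs straight through, three-slotted: seen from above, slots at 0, 120 and 240 degrees from the lever's x, each 6.6 mm wide, their ends 16 mm from the axis; the middle is opened so that a 13 mm round pilot passes.
- lever_tip (a point): End of the lever's knob (20 mm ball): 82 mm from the hole's axis along the lever's x, 22 mm above the hub's underside. The arm is 14 mm wide, 8 mm thick, its middle at this height.
- jewel_box: Sage-green jewellery box, fixed, 210 mm (its x) x 170 mm (its y) x 75 mm tall. Origin: centre of its underside; z up; its x points from the spindle to the red dot. In the middle of the top is a dark collar, 56 mm across and 6 mm high, with the brass lock spindle standing on it. More than 30 N between lever and box or spindle damages the lock.
- spindle_seat (a point): Centre of the collar's upper face, 81 mm above the dresser, on the spindle's upright axis; axes as the box's. Fully home, the hub's underside rests here (lever origin at this point). The spindle turns either way without stops but stiffly (0.12 N m of friction, stays where left); a lever rubbed lightly on its ribs does not drag it along.
- rib_top (a point): On the spindle's axis at its rib tops, 16 mm above the collar; axes as the box's, they do not turn with the spindle. Three ribs 120 degrees apart, 5 mm thick, reach 15 mm from the axis, flat on top. Their turn is not measured: at the start a rib stands 17 to 103 degrees anticlockwise from above of the dot's direction, none in line with it. They enter the lever's slots only within about 3 degrees; else the lever stops here.
- pilot_tip (a point): Top of the spindle's round pilot, 27 mm above the collar, on the axis: 6 mm across here, widening to 13 mm across at 21 mm above the collar and straight below. With the lever on it, it centres the lever (about 0.6 mm of play each way) before the ribs are reached.
- red_dot (a point): Red dot (12 mm across) on top of the jewellery box, 95 mm from the spindle's axis along the box's +x: the locked position, where the knob must point.
- jar0: Bystander, not to be disturbed. Clear glass cosmetic jar on the bamboo turntable tray (230 mm across, top 22 mm up), 60 mm across, 55 mm tall; origin under its centre.
- jar1: Bystander, not to be disturbed. Amber glass cosmetic jar on the bamboo turntable tray (230 mm across, top 22 mm up), 60 mm across, 55 mm tall; origin under its centre.
- jar2: Bystander, not to be disturbed. Green glass cosmetic jar on the bamboo turntable tray (230 mm across, top 22 mm up), 60 mm across, 55 mm tall; origin under its centre.
- pillbox: Bystander, not to be disturbed. Stainless steel pillbox, 60 x 85 x 25 mm, closed; origin under its centre.
- comb: Bystander, not to be disturbed. Purple wide-tooth comb lying flat, 170 mm along its x, about 46 mm wide, 6 mm thick; origin under its middle.
- candleholder: Bystander, not to be disturbed. Round empty concrete candleholder, 84 mm across, 45 mm tall; origin under its centre.
- cactus: Bystander, not to be disturbed. Small ceramic cactus figure in a pot, about 80 mm wide and 106 mm tall; origin under its centre.
Mind the look-alikes: they are no part of the job. Leave any green or pink look-alike of the lever alone.

How it is judged (in metres and radians):
On the way, in this order (a step that is already met when the one before it is completed fails the run):
1. the lever is fully home on the spindle (horizontal distance between lever and spindle_seat below 0.003 m and z of lever in the frame of spindle_seat between -0.003 and 0.003 m and angle between lever's own z axis and vertical below 0.06 rad), for 0.2 s.
2. the lever, still home, points at the red dot (all of step 1 and angle between the x axis of lever and the x axis of jewel_box, either way round below 0.14 rad and x of lever_tip in the frame of jewel_box above 0.04 m), for 0.2 s.
At the end, for the whole second after the job is handed in: The lever sits fully home on the spindle (its origin within 3 mm of the collar's centre sideways and in height, upright within 0.06 rad), its arm points to the red dot within 0.14 rad (8 degrees), and it is released and at rest (all of step 2 and contact force between the fingers and lever below 0.1 N and linear speed of lever below 0.01 m/s and angular speed of lever below 0.05 rad/s); the robot touches nothing.
It fails at once if the lever is pushed against the box or its spindle with more than 30 N (contact force between lever and jewel_box above 30 N).
It fails at once if a bystander is moved by more than 15 mm (distance of any of jar0, jar1, jar2, pillbox, comb, candleholder, cactus from where it was at the start of the episode above 0.015 m).
It also fails if it takes over 72 s, if anything falls off the work surface, if the arm or the gripper's body presses on something with over 40 N, if the wrist force passes 120 N, or if a joint passes its speed limit or range.

### The arm

A 6-joint arm with a two-finger parallel gripper is mounted at the origin on the work surface. World frame = base frame: x ahead of the robot, y to its left, z up, the work surface at z = 0. Lengths are in mm, angles in rad, forces in N, time in s.
With the tool pointing down it reaches from about 300 to 825 mm from the base axis. Payload 5.4 kg.
Tool frame: the origin (TCP) lies at the very end of the fingers, on their centre line; the grasp point (between the pads) lies 19 mm behind it; z points along the fingers, x is the direction in which the jaws open and shut, and the axes are right-handed (so a half turn about z gives the same grasp; the last joint's range is limited). The gripper opens to 92 mm and grips with 3 to 60 N. Pads are 20 mm wide; open, the fingers measure 128 mm over their backs; the gripper's body (75 mm by 189 mm) begins 69 mm behind the grasp point.
Start: joints at [0.971, 0.158, 1.597, -0, 1.386, -0.21], TCP at [218.51, 531.845, 214.601] pointing down, gripper open.
Joint ranges: [-2.91, 2.91], [-0.94, 2.29], [0.18, 2.7], [-1.29, 4.43], [0.17, 2.64], [-3, 3]. Speed limits (rad/s): [2.57, 2.57, 3.14, 3.14, 3.14, 3.14].

### API

Orientations are given as [roll, pitch, yaw] about the fixed x, y, z axes, in that order (R = Rz(yaw) Ry(pitch) Rx(roll)).
In Python, from plant import manip gives the robot as it stands. The module is installed in compiled form; this text tells all that it offers.
- The arm moves only by the tool play_rows, never from a script. Its argument "plan" is one flat list of numbers, 7 for each row, row after row: the closure in counts, from 0 (fully open) to 255 (shut), then the shift along the tool's x, y, z in mm, then the turn, a rotation vector about the tool's x, y, z in degrees. In form: [fingers, x, y, z, rx, ry, rz, fingers, x, y, z, rx, ry, rz, ...]. A call has 1 to 20 rows; each row is the pose to reach, as a shift and turn from the pose commanded when the call began, along the tool's axes at that moment; what a row does not reach only later rows make up. A row lasts 1/8 s, in which the tool goes at most 62.5 mm and 10.7 degrees, less where a joint would pass 70% of its speed; a pose out of reach is approached as far as the arm can. A call with a gripper value outside its range is refused whole. The fingers move at their own pace and stop on an object; "force" is the grip in N (left out, the last holds). Time passes only in rows, so rows that repeat a pose let the fingers close. It gives the time, the measured TCP pose, the force and the opening at its end, in the units of the state.
- manip.read_state(): the state, without advancing time (a new reading comes with each control period).
- manip.capture(name): name is "scene" or "top"; returns a dict with "image" (384x512x3 uint8, red, green, blue), "camera_matrix" (3x3 intrinsics, pixels), "R" (3x3) and "t" (3): a world point X has camera coordinates R X + t. Camera axes: x right, y down, z forward; pixel columns grow to the right and rows downward; lengths in mm; the calibration is good to about 2 mm. A picture is of the moment at which its call begins. There is no depth.
- manip.close_job(): hands the job in, once; it reports no verdict.
Trained networks look in a picture, given as the dict that the camera call returned (one of the last four; its "shot" number tells which), for a name from the list of things; names that differ only in an ending like _2 or _b are one class to them, and where a whole thing is asked for, a point or a joint stands for the part that bears it (a point fixed in the world has none). Each returns a list of dicts, best first, with "score" (0 to 1); they miss things now and then, are a little off and sometimes report something else, mostly with a low value. They report only what shows in the picture. A call takes as long as a camera call. They do not tell look-alikes from the thing itself.
- manip.look_for(picture, thing): "extent" ([left, top, right, bottom] in pixels, round what is visible of it).
- manip.masks_of(picture, thing): "mask" (384x512 bool, what is visible of it) and "extent" ([left, top, right, bottom] in pixels, round what is visible of it).
- manip.place_of(picture, thing): "xy" ([column, row] in pixels: a listed point, or the origin of a listed thing).
The state is a dict: "time": time; "joints": joint angles; "qd": joint speeds; "tau": joint torques, N m; "tcp_pos": TCP position; "orientation": TCP orientation; "ft_force": force on the tool from outside, world axes, zero at the start; "moment": the same for the moment, N m; "finger_gap": finger opening in mm.
Only numpy, scipy, OpenCV 4.12 (cv2) and the standard library are available. Lean on these libraries where they do the work, as an engineer would, in place of code of your own. Each camera call takes 0.05 s, during which the arm holds its last target.

## Working session

There is one attempt and no reset: what is moved stays moved. The work goes in short steps, Python scripts to look and compute and a tool call to move; the robot and the scene stay as the last step left them, time stands still between calls to the robot, and variables do not carry over. Pictures are saved under pics/ and viewed, and the job is handed in when it is done.

Besides the shell and the picture viewer there is one more tool, called after "Request:" as a command line: name --argument value ..., lists and objects as JSON in quotes. play_rows: Moves the arm, as the interface text tells. Its arguments: {"type":"object","properties":{"plan":{"type":"array"},"force":{"type":"number"}},"required":["plan"]}

```bash
ls; mkdir -p pics
cat > h.py <<'E'
import numpy as np, cv2, pickle
from plant import manip
def cap(n,f):
    p=manip.capture(n); cv2.imwrite('pics/'+f,cv2.cvtColor(p['image'],cv2.COLOR_RGB2BGR)); 
    pickle.dump(p,open('pics/'+f+'.pkl','wb')); return p
def ray(p,uv,z):
    K=np.array(p['camera_matrix']);R=np.array(p['R']);t=np.array(p['t']).ravel()
    d=R.T@np.linalg.inv(K)@np.array([uv[0],uv[1],1.]); c=-R.T@t
    return c+d*(z-c[2])/d[2]
def proj(p,X):
    K=np.array(p['camera_matrix']);R=np.array(p['R']);t=np.array(p['t']).ravel()
    q=K@(R@np.array(X,float)+t); return q[:2]/q[2]
E
python3 - <<'E'
from h import *
s=manip.read_state(); print({k:np.round(v,3).tolist() for k,v in s.items()})
for n in ['scene','top']:
    p=cap(n,n+'0.png'); print(n,p['shot'],np.round(p['camera_matrix'],1).tolist(),np.round(p['R'],3).tolist(),np.round(p['t'],1).tolist())
    for th,z in [('lever',0),('lever_hole',30),('lever_tip',22),('spindle_seat',81),('rib_top',97),('pilot_tip',108),('red_dot',75),('jewel_box',0),('pillbox',0),('comb',0),('candleholder',0),('cactus',0),('jar0',22),('jar1',22),('jar2',22)]:
        for d in manip.place_of(p,th)[:3]: print(th,np.round(d['score'],2),np.round(d['xy'],1),np.round(ray(p,d['xy'],z),1))
E
```

```text
pics
{'time': 0.0, 'joints': [0.971, 0.159, 1.598, -0.0, 1.386, -0.21], 'qd': [0.001, -0.0, -0.001, 0.001, 0.0, 0.001], 'tau': [0.0, -38.557, -32.211, 0.07, 0.038, -0.0], 'tcp_pos': [218.188, 531.342, 213.63], 'orientation': [-3.141, 0.002, 1.181], 'ft_force': [-0.002, 0.837, 0.447], 'moment': [0.0, -0.004, -0.016], 'finger_gap': 92.128}
scene 1 [[497.8, 0.0, 262.3], [0.0, 497.8, 192.8], [0.0, 0.0, 1.0]] [[-0.086, 0.996, 0.001], [0.724, 0.063, -0.687], [-0.684, -0.059, -0.727]] [90.0, -339.2, 2320.0]
lever 0.82 [378.7 242.1] [683.6 398.2   0. ]
lever 0.81 [298.2 209.7] [550.5  97.7   0. ]
lever 0.72 [343.6 181.5] [380.  277.7   0. ]
lever_hole 0.82 [295.7 207.2] [565.2  87.1  30. ]
lever_hole 0.73 [344.  175.7] [376.6 275.8  30. ]
lever_hole 0.58 [312.1 172.6] [369.8 146.3  30. ]
lever_tip 0.75 [320.8 191.1] [463.8 183.   22. ]
lever_tip 0.71 [359.8 226.1] [631.5 328.7  22. ]
lever_tip 0.68 [280.7 198. ] [514.9  26.7  22. ]
spindle_seat 0.8 [228.8 180.9] [ 496.8 -177.7   81. ]
rib_top 0.66 [233.1 182.5] [ 519.5 -157.4   97. ]
pilot_tip 0.74 [234.6 178.8] [ 510.1 -152.3  108. ]
red_do
[... 1875 characters left out ...]
3] [491.8 442.5   0. ]
comb 0.45 [235.5 127.6] [766.7  14.8   0. ]
candleholder 0.59 [298.4 126. ] [ 771.  -183.2    0. ]
candleholder 0.28 [295.3 208.7] [ 510.7 -169.9    0. ]
cactus 0.73 [240.  126.7] [7.695e+02 7.000e-01 0.000e+00]
cactus 0.45 [ 96.8 218.9] [483.8 443.6   0. ]
jar0 0.94 [420.6 194.2] [ 551.9 -555.    22. ]
jar0 0.9 [399.1 211.2] [ 500.1 -486.8   22. ]
jar0 0.89 [392.5 183.6] [ 585.3 -468.8   22. ]
jar1 0.94 [420.6 194.2] [ 551.9 -555.    22. ]
jar1 0.9 [399.1 211.2] [ 500.1 -486.8   22. ]
jar1 0.89 [392.5 183.6] [ 585.3 -468.8   22. ]
jar2 0.94 [420.6 194.2] [ 551.9 -555.    22. ]
jar2 0.9 [399.1 211.2] [ 500.1 -486.8   22. ]
jar2 0.89 [392.5 183.6] [ 585.3 -468.8   22. ]
```

Run:
```python
import cv2
a=cv2.imread('pics/top0.png'); cv2.imwrite('pics/top0c.png',cv2.resize(a[90:300,60:330],None,fx=2.9,fy=2.8,interpolation=cv2.INTER_CUBIC))
a=cv2.imread('pics/scene0.png'); cv2.imwrite('pics/scene0c.png',cv2.resize(a[120:300,180:430],None,fx=3.2,fy=3.2,interpolation=cv2.INTER_CUBIC))
```

```text
(no output)
```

View pics/top0c.png

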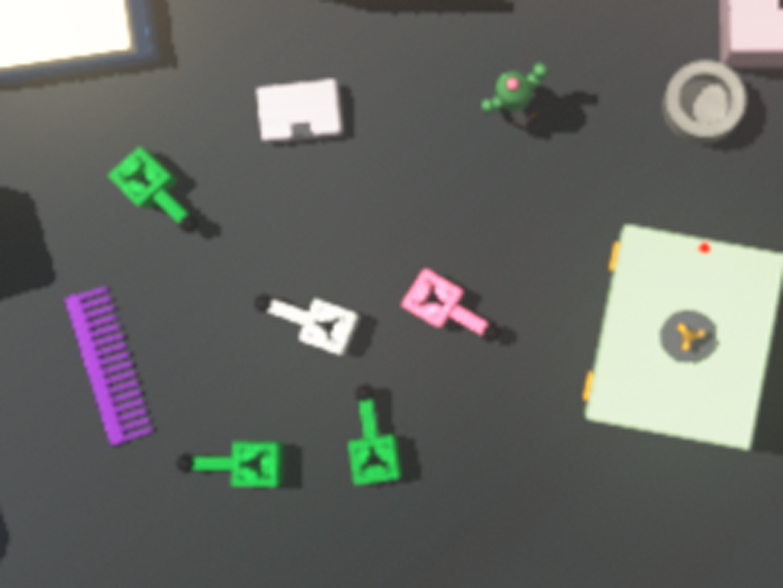

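View pics/scene0c.png

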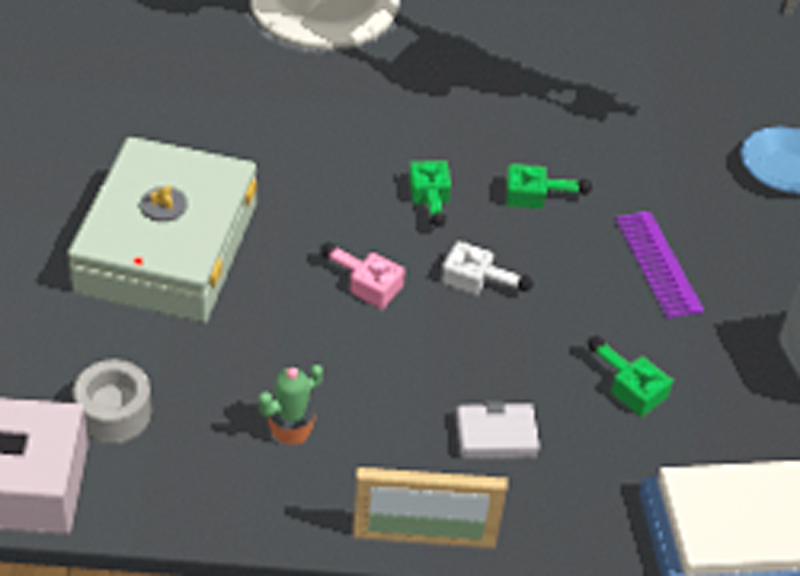

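View pics/top0.png

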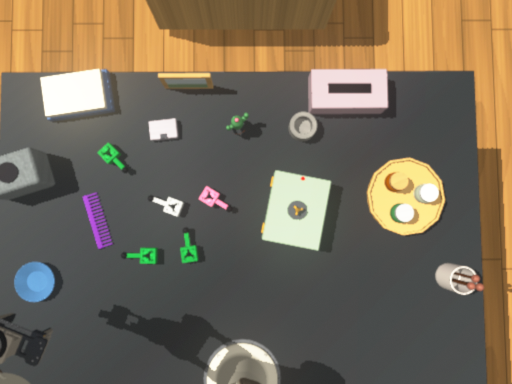

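Run:
```python
from h import *
for n,(u,v,w) in {'top':[(173,206,30),(297,211,24)],'scene':[(330,205,28),(229,182,22)]}.items() if False else [('top',(167,206,24)),('top',(297,209,20)),('scene',(332,205,24)),('scene',(231,182,20))]:
    a=cv2.imread(f'pics/{n}0.png')[v-w:v+w,u-w:u+w]
    cv2.imwrite(f'pics/z_{n}_{u}.png',cv2.resize(a,(400,400),interpolation=cv2.INTER_CUBIC))
r=[cv2.imread(f'pics/z_{x}.png') for x in ['top_167','top_297','scene_332','scene_231']]
cv2.imwrite('pics/z_all.png',cv2.resize(np.vstack([np.hstack(r[:2]),np.hstack(r[2:])]),(600,600)))
```

```text
(no output)
```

View pics/z_all.png

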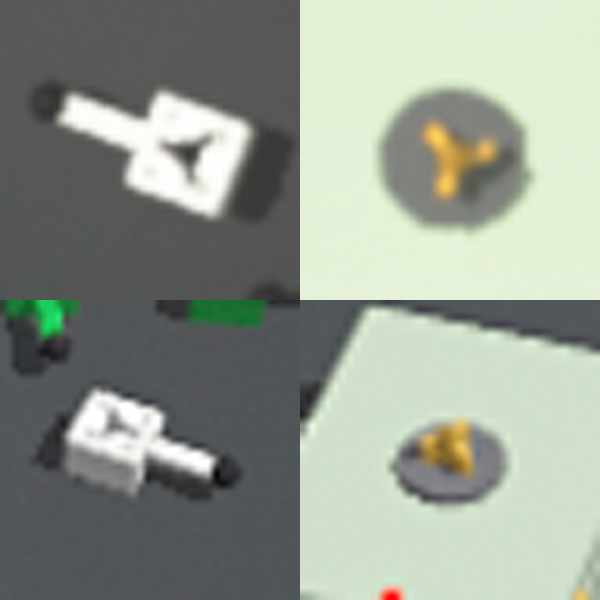

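```bash
cat > m.py <<'E'
from h import *
def up(im,u,v,w,s=8):
    return cv2.resize(im[v-w:v+w,u-w:u+w],None,fx=s,fy=s,interpolation=cv2.INTER_CUBIC).astype(int)
def pix(xy,u,v,w,s=8): # upscaled -> orig px
    return (np.array(xy,float)+.5)/s-.5+np.array([u-w,v-w])
E
cat > a.py <<'E'
from m import *
for n,(bu,bv),(ru,rv),(lu,lv) in [('top',(297,209),(304,178),(167,206)),('scene',(231,182),(226,201),(332,205))]:
    p=pickle.load(open(f'pics/{n}0.png.pkl','rb')); im=p['image']
    c=up(im,ru,rv,8); m=(c[...,0]-c[...,1]>80); ys,xs=np.nonzero(m); d=ray(p,pix((xs.mean(),ys.mean()),ru,rv,8),75); print(n,'dot',d.round(1))
    c=up(im,bu,bv,20); y=(c[...,0]-c[...,2]>60); g=(c.sum(2)<430)|y
    k,lab,st,ce=cv2.connectedComponentsWithStats(g.astype(np.uint8)); l=lab[160,160]; l=l if l else 1+np.argmax(st[1:,4]); print(st[l])
    cnt=max(cv2.findContours((lab==l).astype(np.uint8),0,1)[0],key=cv2.contourArea)
    e=cv2.fitEllipse(cnt); cc=ray(p,pix(e[0],bu,bv,20),81)
    pts=np.array([ray(p,pix(q[0],bu,bv,20),81) for q in cnt]); 
    A=np.c_[2*pts[:,:2],np.ones(len(pts))]; s=np.linalg.lstsq(A,(pts[:,:2]**2).sum(1),rcond=None)[0]
    print('collar',cc.round(1),'circ',s[:2].round(1),'r',np.sqrt(s[2]+s[0]**2+s[1]**2).round(1))
    print('dot dir',np.degrees(np.arctan2(d[1]-s[1],d[0]-s[0])).round(1),'dist',np.hypot(*(d[:2]-s[:2])).round(1))
    ys,xs=np.nonzero(y); q=np.array([ray(p,pix(t,bu,bv,20),97)[:2] for t in zip(xs,ys)])-s[:2]
    r=np.hypot(*q.T); print('yellow mean',q.mean(0).round(1),'maxr',r.max().round(1))
    q2=q
    for cen in ([0,0],q.mean(0)):
        q2=q-cen; r=np.hypot(*q2.T); th=np.arctan2(q2[:,1],q2[:,0]); w=r**3*(r>8)
        print('3fold phase',(np.degrees(np.angle((w*np.exp(3j*th)).sum()))/3).round(1))
        h=np.histogram(np.degrees(th[r>9]),bins=np.arange(-180,181,15))[0]; print(h)
    # lever
    c=up(im,lu,lv,24); w=(c.min(2)>150).astype(np.uint8); 
    ys,xs=np.nonzero(w); 
    for th_,z in (('lever',0),('lever_hole',30),('lever_tip',22)): pass
    cv2.imwrite(f'pics/w_{n}.png',w*255)
E
python3 a.py
```

```text
top dot [ 599.1 -184.5   75. ]
[   91    99   148   140 16289]
collar [ 505.4 -166.7   81. ] circ [ 505.5 -166.7] r 26.2
dot dir -10.7 dist 95.3
yellow mean [0.2 2.2] maxr 17.6
3fold phase 41.5
[  0   0   0   0   0  32 129 128  35   0   0   0   0  58 209 217  90   7
   0   2  48 166 194  96]
3fold phase 41.3
[ 63   0   0   0   0  79 191 160   0   0   0   0  10 117 177 139  20   0
   0   0   0  74 168 156]
scene dot [ 598.7 -187.4   75. ]
[  98  126  119   92 7627]
collar [ 510.5 -169.2   81. ] circ [ 510.2 -169.2] r 28.0
dot dir -11.6 dist 90.4
yellow mean [20.7  3.1] maxr 130.5
3fold phase 6.9
[ 30  22   8  11  32  47  51  53  63  79  78 373  61 157 329  86  36  15
  11  15  30  57  99  75]
3fold phase 1.1
[433 324 283 117  12   0   0   0   0   0   6 318   0   0 117  19   0  11
  21  26  41  73 144 470]
```

```bash
cat > b.py <<'E'
from m import *
for n,lu,lv in [('top',167,206),('scene',332,205)]:
    p=pickle.load(open(f'pics/{n}0.png.pkl','rb')); im=p['image']
    c=up(im,lu,lv,24); mn=c.min(2)
    w=(mn>140).astype(np.uint8); k,lab,st,ce=cv2.connectedComponentsWithStats(w); l=1+np.argmax(st[1:,4]); w=(lab==l).astype(np.uint8)
    cnt=max(cv2.findContours(w,0,1)[0],key=cv2.contourArea)
    fill=np.zeros_like(w); cv2.drawContours(fill,[cnt],-1,1,-1)
    hole=((fill==1)&(mn<140)).astype(np.uint8)
    hc=np.argwhere(hole)[:,::-1]; print(n,'hole',ray(p,pix(hc.mean(0),lu,lv,24),30).round(1),len(hc))
    # hub: opening to remove arm
    op=cv2.morphologyEx(fill,cv2.MORPH_OPEN,cv2.getStructuringElement(2,(55,55)))
    hp=np.argwhere(op)[:,::-1]; print('hub',ray(p,pix(hp.mean(0),lu,lv,24),30).round(1))
    cn=max(cv2.findContours(op,0,1)[0],key=cv2.contourArea); bx=cv2.boxPoints(cv2.minAreaRect(cn))
    print('corners',[ray(p,pix(b,lu,lv,24),30)[:2].round(1).tolist() for b in bx])
    arm=np.argwhere((fill==1)&(op==0))[:,::-1]; 
    print('arm',ray(p,pix(arm.mean(0),lu,lv,24),26).round(1))
    dk=(c.max(2)<35).astype(np.uint8); k,lab,st,ce=cv2.connectedComponentsWithStats(dk)
    for i in range(1,k):
        if st[i,4]>60: print('dark',st[i].tolist(),ce[i].round(1),ray(p,pix(ce[i],lu,lv,24),22).round(1))
    cv2.imwrite(f'pics/w_{n}.png',np.hstack([fill*120+hole*100+op*30,dk*255]))
E
python3 b.py
```

```text
top hole [520.7 205.8  30. ] 1032
hub [520.5 206.7  30. ]
corners [[508.0, 244.4], [555.4, 226.9], [534.6, 172.8], [487.3, 190.4]]
arm [536.  245.4  26. ]
scene hole [520.1 202.1  30. ] 206
hub [523.6 203.5  30. ]
corners [[539.8, 171.7], [487.3, 184.3], [507.6, 236.2], [559.2, 222.8]]
arm [539.3 235.1  26. ]
dark [53, 60, 18, 15, 126] [60.7 66.8] [453.7 160.5  22. ]
dark [274, 216, 19, 22, 221] [280.9 228.9] [552.5 267.2  22. ]
```

View pics/w_top.png

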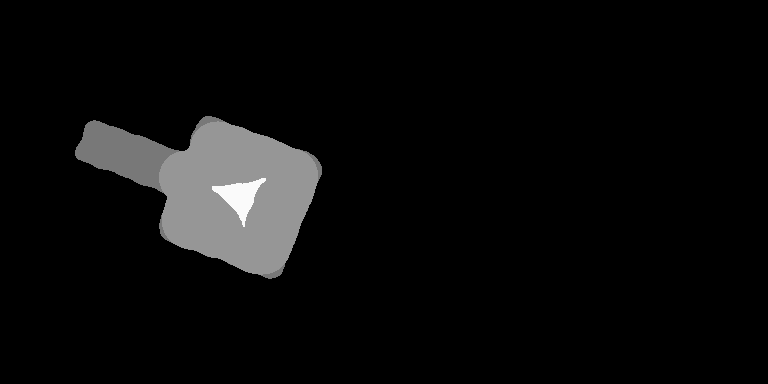

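View pics/w_scene.png

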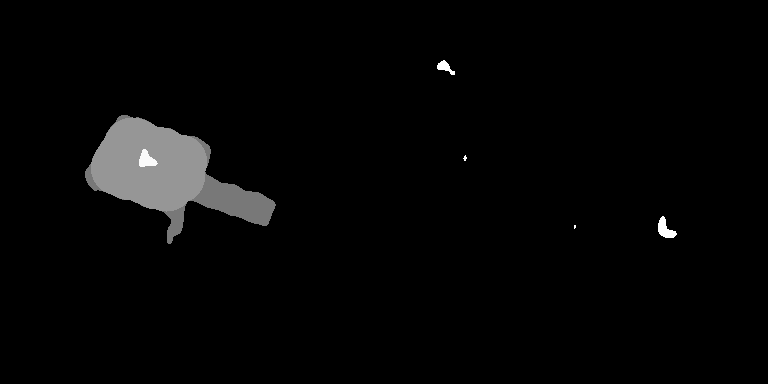

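```bash
cat >> h.py <<'E'
def rel(c,t):  # c,t: x,y,z,yawdeg commanded; tool straight down
    a=np.radians(c[3]); X=np.array([np.cos(a),np.sin(a),0]);Y=np.array([np.sin(a),-np.cos(a),0]);d=np.array(t[:3])-np.array(c[:3])
    return np.round([d@X,d@Y,-d[2],c[3]-t[3]],2)
E
python3 - <<'E'
from h import *
print(rel([218.51,531.845,214.6,67.67],[521,206,100,-21]))
p=pickle.load(open('pics/top0.png.pkl','rb'))
print(ray(p,(150.5,198.3),22), (ray(p,(150.5,198.3),22)-[521,206,22]))
E
```

```text
[-186.48  403.61  114.6    88.67]
[545.13073484 274.14492601  22.        ] [24.13073484 68.14492601  0.        ]
```

Request:
play_rows --plan '[0, -186.5, 403.6, 114.6, 0, 0, 88.2, 0, -186.5, 403.6, 114.6, 0, 0, 88.2, 0, -186.5, 403.6, 114.6, 0, 0, 88.2, 0, -186.5, 403.6, 114.6, 0, 0, 88.2, 0, -186.5, 403.6, 114.6, 0, 0, 88.2, 0, -186.5, 403.6, 114.6, 0, 0, 88.2, 0, -186.5, 403.6, 114.6, 0, 0, 88.2, 0, -186.5, 403.6, 114.6, 0, 0, 88.2, 0, -186.5, 403.6, 114.6, 0, 0, 88.2, 0, -186.5, 403.6, 114.6, 0, 0, 88.2, 0, -186.5, 403.6, 114.6, 0, 0, 88.2, 0, -186.5, 403.6, 114.6, 0, 0, 88.2]'

```text
time: 3.1
tcp_pos: [520.8, 206.3, 100.2]
orientation: [-3.141, -0.0, -0.357]
ft_force: [-0.5, -0.3, -0.8]
finger_gap: 91.8
```

Run:
```python
from h import *
s=manip.read_state(); print({k:np.round(v,3).tolist() for k,v in s.items()})
for n in ['scene','top']: cap(n,n+'1.png')
a=cv2.imread('pics/top1.png')[150:250,110:250];b=cv2.imread('pics/scene1.png')[120:220,260:400]
cv2.imwrite('pics/c1.png',np.hstack([cv2.resize(x,None,fx=2.8,fy=4 if 0 else 2.8,interpolation=2) for x in (a,b)]))
```

```text
{'time': 3.1, 'joints': [0.162, 0.236, 1.745, -0.0, 1.16, 0.519], 'qd': [0.001, 0.001, 0.0, 0.001, -0.001, 0.003], 'tau': [-0.089, -38.739, -29.425, 0.063, -0.027, -0.005], 'tcp_pos': [520.83, 206.326, 100.174], 'orientation': [-3.141, -0.0, -0.357], 'ft_force': [-0.46, -0.297, -0.795], 'moment': [-0.053, 0.084, 0.008], 'finger_gap': 91.759}
```

View pics/c1.png

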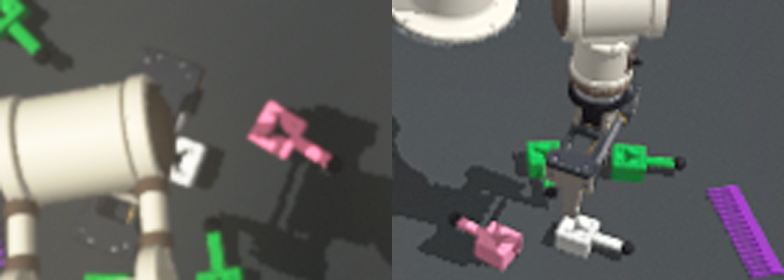

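Request:
play_rows --plan '[0, 0, 0, 50, 0, 0, 0, 0, 0, 0, 80, 0, 0, 0, 0, 0, 0, 95, 0, 0, 0, 0, 0, 0, 95, 0, 0, 0, 0, 0, 0, 95, 0, 0, 0]'

```text
time: 3.82
tcp_pos: [522.3, 206.2, 6.5]
orientation: [-3.14, -0.002, -0.358]
ft_force: [0.1, -0.3, 0.3]
finger_gap: 91.6
```

Run:
```python
from h import *
s=manip.read_state(); print({k:np.round(v,3).tolist() for k,v in s.items()})
for n in ['scene','top']: cap(n,n+'2.png')
a=cv2.imread('pics/top2.png')[160:240,130:230];b=cv2.imread('pics/scene2.png')[150:230,280:380]
cv2.imwrite('pics/c2.png',np.hstack([cv2.resize(x,None,fx=4,fy=4 ,interpolation=2) for x in (a,b)]))
```

```text
{'time': 3.825, 'joints': [0.161, 0.378, 1.781, -0.0, 0.98, 0.519], 'qd': [0.0, -0.008, -0.005, 0.001, -0.001, 0.001], 'tau': [0.03, -40.031, -25.466, 0.06, 0.004, -0.001], 'tcp_pos': [522.309, 206.235, 6.497], 'orientation': [-3.14, -0.002, -0.358], 'ft_force': [0.147, -0.252, 0.3], 'moment': [-0.072, 0.069, 0.062], 'finger_gap': 91.618}
```

View pics/c2.png

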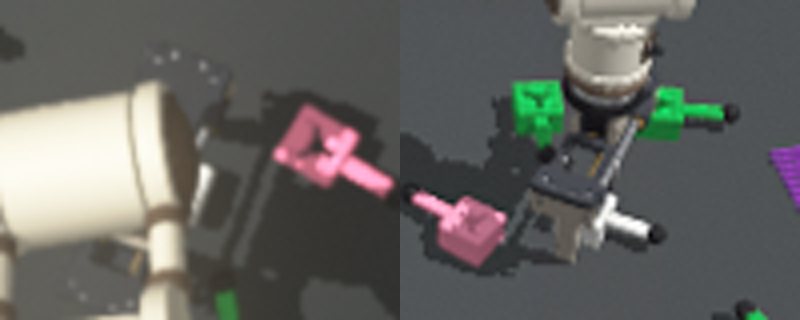

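Request:
play_rows --plan '[255, 0, 0, 0, 0, 0, 0, 255, 0, 0, 0, 0, 0, 0, 255, 0, 0, 0, 0, 0, 0, 255, 0, 0, 0, 0, 0, 0, 255, 0, 0, 0, 0, 0, 0, 255, 0, 0, 0, 0, 0, 0, 255, 0, 0, 0, 0, 0, 0, 255, 0, 0, 0, 0, 0, 0]' --force 20

```text
time: 4.92
tcp_pos: [521.0, 206.0, 5.0]
orientation: [-3.142, -0.0, -0.358]
ft_force: [0.9, 0.6, -1.1]
finger_gap: 45.7
```

Run:
```python
from h import *
s=manip.read_state(); print({k:np.round(v,3).tolist() for k,v in s.items()})
```

```text
{'time': 4.925, 'joints': [0.161, 0.38, 1.783, -0.0, 0.979, 0.519], 'qd': [0.0, -0.0, -0.0, -0.002, 0.001, 0.0], 'tau': [0.126, -41.013, -25.956, 0.101, 0.098, 0.002], 'tcp_pos': [520.991, 205.968, 4.996], 'orientation': [-3.142, -0.0, -0.358], 'ft_force': [0.934, 0.566, -1.123], 'moment': [-0.066, 0.043, 0.021], 'finger_gap': 45.68}
```

Run:
```python
from h import *
print(rel([521,206,5,-20.5],[505.4,-167,140,-48.6]))
```

```text
[ 116.02  354.84 -135.     28.1 ]
```

Request:
play_rows --plan '[255, 0, 0, -30, 0, 0, 0, 255, 0, 0, -85, 0, 0, 0, 255, 0, 0, -135, 0, 0, 0, 255, 0, 0, -135, 0, 0, 0]'

```text
time: 5.42
tcp_pos: [524.2, 206.6, 144.9]
orientation: [-3.137, -0.008, -0.358]
ft_force: [-0.7, -0.2, -2.2]
finger_gap: 45.7
```

Request:
play_rows --plan '[255, 16, 49, 0, 0, 0, 4, 255, 32, 98, 0, 0, 0, 8, 255, 48, 147, 0, 0, 0, 12, 255, 64, 196, 0, 0, 0, 16, 255, 80, 245, 0, 0, 0, 20, 255, 96, 294, 0, 0, 0, 24, 255, 108, 330, 0, 0, 0, 27, 255, 114, 349, 0, 0, 0, 28.1, 255, 116, 354.8, 0, 0, 0, 28.1, 255, 116, 354.8, 0, 0, 0, 28.1, 255, 116, 354.8, 0, 0, 0, 28.1, 255, 116, 354.8, 0, 0, 0, 28.1]'

```text
time: 6.92
tcp_pos: [505.3, -166.1, 140.0]
orientation: [-3.141, 0.0, -0.847]
ft_force: [0.2, 0.2, -1.3]
finger_gap: 45.8
```

Run:
```python
from h import *
s=manip.read_state(); print({k:np.round(v,3).tolist() for k,v in s.items()})
for n in ['scene','top']: cap(n,n+'3.png')
a=cv2.imread('pics/top3.png')[150:270,230:350];b=cv2.imread('pics/scene3.png')[110:230,170:290]
cv2.imwrite('pics/c3.png',np.hstack([cv2.resize(x,(400,400) ,interpolation=2) for x in (a,b)]))
```

```text
{'time': 6.925, 'joints': [-0.545, 0.117, 1.795, 0.0, 1.229, 0.302], 'qd': [-0.006, 0.0, -0.001, -0.001, -0.001, 0.001], 'tau': [-0.034, -35.687, -30.975, 0.077, -0.008, 0.001], 'tcp_pos': [505.28, -166.063, 140.029], 'orientation': [-3.141, 0.0, -0.847], 'ft_force': [0.192, 0.246, -1.252], 'moment': [-0.129, 0.17, -0.01], 'finger_gap': 45.785}
```

View pics/c3.png

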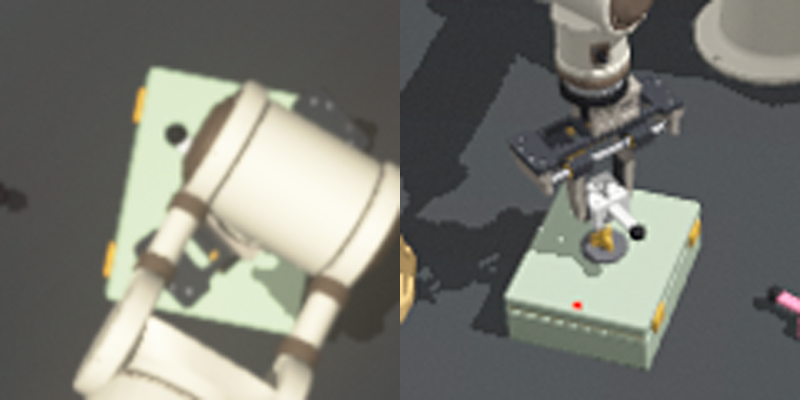

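Run:
```python
from m import *
for n,(u,v) in [('top',(283,190)),('scene',(241,180))]:
    p=pickle.load(open(f'pics/{n}3.png.pkl','rb')); im=p['image']
    c=up(im,u,v,8); 
    for th in (60,80,100):
        dk=(c.max(2)<th).astype(np.uint8); k,lab,st,ce=cv2.connectedComponentsWithStats(dk)
        i=lab[64,64] or 1+np.argmax(st[1:,4]); q=pix(ce[i],u,v,8); print(n,th,st[i].tolist(),q.round(2),ray(p,q,157).round(1))
    print('expect',proj(p,[559.3,-118.5,157]).round(2))
    if n=='scene':
      for X in ([505.5,-167,81],[505.5,-167,108],[505.5,-167,165]): print(X,proj(p,X).round(1))
a=cv2.imread('pics/scene3.png')[150:200,210:260]
cv2.imwrite('pics/c3b.png',cv2.resize(a,(600,600) ,interpolation=2))
```

```text
Traceback (most recent call last):
ValueError: attempt to get argmax of an empty sequence
```

Run:
```python
from m import *
for n,(u,v) in [('top',(283,190)),('scene',(241,180))]:
    p=pickle.load(open(f'pics/{n}3.png.pkl','rb')); im=p['image']
    c=up(im,u,v,8); print(c.max(2).min())
    for th in (80,100,120):
        dk=(c.max(2)<th).astype(np.uint8); k,lab,st,ce=cv2.connectedComponentsWithStats(dk)
        if k<2: continue
        i=lab[64,64] or 1+np.argmax(st[1:,4]); q=pix(ce[i],u,v,8); print(n,th,st[i].tolist(),q.round(2),ray(p,q,157).round(1))
    print('expect',proj(p,[559.3,-118.5,157]).round(2))
    if n=='scene':
      for X in ([505.5,-167,81],[505.5,-167,108],[505.5,-167,165]): print(X,proj(p,X).round(1))
a=cv2.imread('pics/scene3.png')[150:200,210:260]
cv2.imwrite('pics/c3b.png',cv2.resize(a,(600,600) ,interpolation=2))
```

```text
62
top 80 [44, 50, 40, 35, 1051] [282.39 189.82] [ 559.  -118.4  157. ]
top 100 [42, 46, 44, 42, 1375] [282.37 189.81] [ 559.  -118.4  157. ]
top 120 [40, 44, 47, 47, 1645] [282.35 189.8 ] [ 559.  -118.3  157. ]
expect [282.41 189.71]
0
scene 80 [48, 48, 33, 32, 866] [240.62 179.48] [ 560.1 -121.8  157. ]
scene 100 [47, 46, 36, 35, 986] [240.67 179.44] [ 559.8 -121.7  157. ]
scene 120 [45, 45, 39, 36, 1111] [240.69 179.4 ] [ 559.6 -121.6  157. ]
expect [241.54 179.39]
[505.5, -167, 81] [231.3 182.7]
[505.5, -167, 108] [230.9 177.7]
[505.5, -167, 165] [230.3 166.9]
```

View pics/c3b.png

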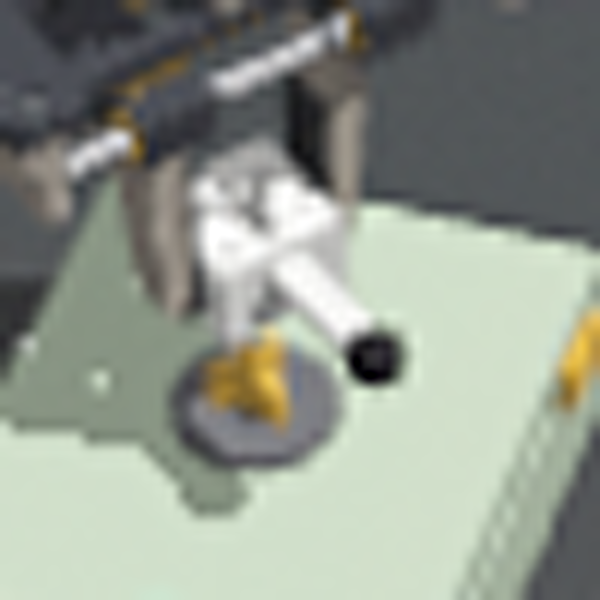

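Request:
play_rows --plan '[255, -0.2, -0.5, 10, 0, 0, 0, 255, -0.2, -0.5, 20, 0, 0, 0, 255, -0.2, -0.5, 23, 0, 0, 0, 255, -0.2, -0.5, 23, 0, 0, 0, 255, -0.2, -0.5, 23, 0, 0, 0, 255, -0.2, -0.5, 23, 0, 0, 0]'

```text
time: 7.78
tcp_pos: [505.6, -166.7, 117.4]
orientation: [-3.141, -0.001, -0.849]
ft_force: [0.6, -0.0, -1.3]
finger_gap: 45.7
```

Run:
```python
from h import *
s=manip.read_state(); print({k:np.round(v,3).tolist() for k,v in s.items()})
cap('scene','scene4.png')
a=cv2.imread('pics/scene4.png')[150:200,210:260]
cv2.imwrite('pics/c4.png',cv2.resize(a,(600,600) ,interpolation=2))
```

```text
{'time': 7.775, 'joints': [-0.546, 0.145, 1.813, -0.0, 1.183, 0.303], 'qd': [-0.001, -0.0, -0.001, 0.0, -0.0, 0.001], 'tau': [-0.004, -36.12, -30.279, 0.075, -0.011, 0.0], 'tcp_pos': [505.601, -166.662, 117.365], 'orientation': [-3.141, -0.001, -0.849], 'ft_force': [0.602, -0.017, -1.27], 'moment': [0.006, 0.104, 0.024], 'finger_gap': 45.675}
```

View pics/c4.png

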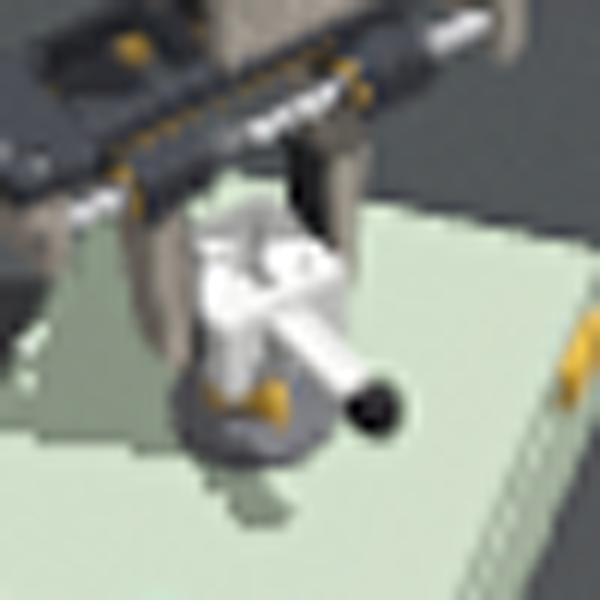

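Request:
play_rows --plan '[255, 0, 0, 2, 0, 0, 0, 255, 0, 0, 4, 0, 0, 0, 255, 0, 0, 6, 0, 0, 0, 255, 0, 0, 7, 0, 0, 0, 255, 0, 0, 7, 0, 0, 0]'

```text
time: 8.45
tcp_pos: [505.3, -166.5, 109.9]
orientation: [3.142, 0.0, -0.849]
ft_force: [-1.1, -0.2, -0.6]
finger_gap: 45.5
```

Request:
play_rows --plan '[255, 0, 0, 1, 0, 0, 0, 255, 0, 0, 2, 0, 0, 0, 255, 0, 0, 3, 0, 0, 0, 255, 0, 0, 4, 0, 0, 0, 255, 0, 0, 5, 0, 0, 0, 255, 0, 0, 5, 0, 0, 0]'

```text
time: 9.2
tcp_pos: [505.7, -166.4, 105.1]
orientation: [-3.141, -0.0, -0.849]
ft_force: [1.5, 1.5, -0.7]
finger_gap: 46.3
```

Request:
play_rows --plan '[255, 0, 0, 1, 0, 0, 0, 255, 0, 0, 2, 0, 0, 0, 255, 0, 0, 2.5, 0, 0, 0, 255, 0, 0, 3, 0, 0, 0, 255, 0, 0, 3.5, 0, 0, 0, 255, 0, 0, 3.5, 0, 0, 0]'

```text
time: 9.95
tcp_pos: [505.7, -166.5, 101.8]
orientation: [-3.141, -0.001, -0.849]
ft_force: [3.1, 3.1, 2.5]
finger_gap: 45.8
```

Run:
```python
from h import *
s=manip.read_state(); print({k:np.round(v,3).tolist() for k,v in s.items()})
```

```text
{'time': 9.95, 'joints': [-0.545, 0.166, 1.824, 0.0, 1.152, 0.303], 'qd': [0.001, 0.001, 0.001, -0.002, -0.0, -0.0], 'tau': [-1.871, -34.38, -27.356, -1.106, 0.481, 0.001], 'tcp_pos': [505.741, -166.479, 101.789], 'orientation': [-3.141, -0.001, -0.849], 'ft_force': [3.084, 3.065, 2.5], 'moment': [0.376, -0.489, -0.007], 'finger_gap': 45.794}
```

Request:
play_rows --plan '[255, 0, 0, -1, 0, 0, 0, 255, 0, -0.4, -1, 0, 0, 0, 255, 0, -0.8, -1, 0, 0, 0, 255, 0, -0.8, -1, 0, 0, 0, 255, 0, -0.8, -1, 0, 0, 0]'

```text
time: 10.58
tcp_pos: [505.8, -166.2, 102.3]
orientation: [3.141, 0.0, -0.849]
ft_force: [3.0, -1.4, -3.0]
finger_gap: 45.9
```

Request:
play_rows --plan '[255, 0, 0, 0, 0, 0, 0, 255, 0, 0, 0, 0, 0, 0]'

```text
time: 10.82
tcp_pos: [505.8, -166.0, 102.5]
orientation: [3.141, 0.0, -0.849]
ft_force: [3.6, -0.8, -2.9]
finger_gap: 45.7
```

Request:
play_rows --plan '[255, 0, 0, 0, 0, 0, 0]'

```text
time: 10.95
tcp_pos: [505.8, -166.0, 102.5]
orientation: [3.141, 0.0, -0.849]
ft_force: [2.3, 0.5, -2.7]
finger_gap: 45.7
```

Request:
play_rows --plan '[255, 0.3, -0.4, 0, 0, 0, 0, 255, 0.3, -0.4, 0.5, 0, 0, 0, 255, 0.3, -0.4, 1, 0, 0, 0, 255, 0.3, -0.4, 1.5, 0, 0, 0, 255, 0.3, -0.4, 1.5, 0, 0, 0]'

```text
time: 11.58
tcp_pos: [506.2, -165.8, 100.8]
orientation: [3.141, 0.001, -0.849]
ft_force: [-0.9, -0.3, -1.6]
finger_gap: 45.9
```

Request:
play_rows --plan '[255, 0, 0, 0, 0, 0, 0]'

```text
time: 11.7
tcp_pos: [506.4, -165.9, 100.9]
orientation: [3.141, 0.0, -0.849]
ft_force: [-0.1, 0.0, -1.4]
finger_gap: 45.6
```

Request:
play_rows --plan '[255, 0, 0, 0.5, 0, 0, 0, 255, 0, 0, 1, 0, 0, 0, 255, 0, 0, 1.5, 0, 0, 0, 255, 0, 0, 1.5, 0, 0, 0]'

```text
time: 12.2
tcp_pos: [506.5, -165.9, 99.5]
orientation: [3.142, 0.0, -0.849]
ft_force: [0.2, 0.2, -1.6]
finger_gap: 46.0
```

Request:
play_rows --plan '[255, 0, 0, 0, 0, 0, 0]'

```text
time: 12.32
tcp_pos: [506.5, -165.9, 99.5]
orientation: [-3.142, -0.0, -0.849]
ft_force: [0.1, -0.0, -1.7]
finger_gap: 46.0
```

Request:
play_rows --plan '[255, 0, 0, 0.7, 0, 0, 0, 255, 0, 0, 1.4, 0, 0, 0, 255, 0, 0, 2.1, 0, 0, 0, 255, 0, 0, 2.8, 0, 0, 0, 255, 0, 0, 3.5, 0, 0, 0, 255, 0, 0, 3.5, 0, 0, 0]'

```text
time: 13.08
tcp_pos: [506.4, -165.9, 95.9]
orientation: [3.142, 0.0, -0.849]
ft_force: [0.1, 0.0, -0.7]
finger_gap: 45.7
```

Request:
play_rows --plan '[255, 0, 0, 0, 0, 0, 0]'

```text
time: 13.2
tcp_pos: [506.5, -166.0, 96.0]
orientation: [3.142, -0.0, -0.849]
ft_force: [0.4, 0.3, -1.0]
finger_gap: 45.8
```

Run:
```python
from h import *
s=manip.read_state(); print({k:np.round(v,3).tolist() for k,v in s.items()})
cap('scene','scene5.png')
a=cv2.imread('pics/scene5.png')[150:200,210:260]
cv2.imwrite('pics/c5.png',cv2.resize(a,(600,600) ,interpolation=2))
```

```text
{'time': 13.2, 'joints': [-0.544, 0.176, 1.825, -0.0, 1.141, 0.305], 'qd': [-0.002, 0.001, -0.001, 0.002, 0.001, 0.002], 'tau': [0.001, -36.677, -29.604, 0.074, -0.009, 0.0], 'tcp_pos': [506.493, -165.952, 96.01], 'orientation': [3.142, -0.0, -0.849], 'ft_force': [0.438, 0.267, -0.982], 'moment': [-0.042, 0.133, 0.011], 'finger_gap': 45.772}
```

View pics/c5.png

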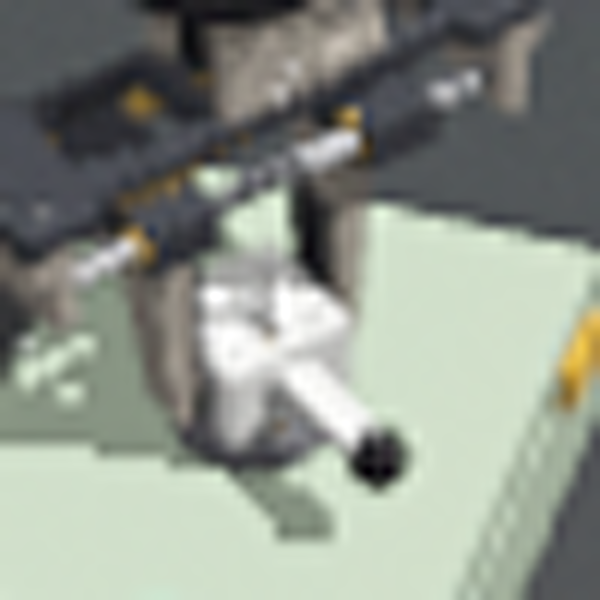

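Request:
play_rows --plan '[255, 0, 0, 0.8, 0, 0, 0, 255, 0, 0, 1.6, 0, 0, 0, 255, 0, 0, 2.4, 0, 0, 0, 255, 0, 0, 3.2, 0, 0, 0, 255, 0, 0, 4, 0, 0, 0, 255, 0, 0, 4.8, 0, 0, 0, 255, 0, 0, 5, 0, 0, 0, 255, 0, 0, 5, 0, 0, 0]'

```text
time: 14.25
tcp_pos: [506.5, -165.9, 91.0]
orientation: [3.142, -0.0, -0.849]
ft_force: [0.9, 0.2, -0.8]
finger_gap: 45.7
```

Request:
play_rows --plan '[255, 0, 0, 0.6, 0, 0, 0, 255, 0, 0, 1.2, 0, 0, 0, 255, 0, 0, 1.8, 0, 0, 0, 255, 0, 0, 2.4, 0, 0, 0, 255, 0, 0, 3, 0, 0, 0, 255, 0, 0, 3, 0, 0, 0]'

```text
time: 15.0
tcp_pos: [506.4, -165.9, 87.9]
orientation: [3.142, 0.0, -0.849]
ft_force: [-0.8, 0.2, -1.3]
finger_gap: 45.9
```

Request:
play_rows --plan '[255, 0, 0, 0.5, 0, 0, 0, 255, 0, 0, 1, 0, 0, 0, 255, 0, 0, 1.5, 0, 0, 0, 255, 0, 0, 1.5, 0, 0, 0, 255, 0, 0, 1.5, 0, 0, 0]'

```text
time: 15.62
tcp_pos: [506.5, -165.9, 86.5]
orientation: [3.142, -0.0, -0.849]
ft_force: [0.3, 0.0, -0.9]
finger_gap: 46.0
```

Request:
play_rows --plan '[255, 0, 0, 0.3, 0, 0, 0, 255, 0, 0, 0.6, 0, 0, 0, 255, 0, 0, 0.6, 0, 0, 0]'

```text
time: 16.0
tcp_pos: [506.5, -166.0, 86.0]
orientation: [-3.142, -0.0, -0.849]
ft_force: [-0.4, 0.9, 0.3]
finger_gap: 45.9
```

Request:
play_rows --plan '[255, 0, 0, 0.2, 0, 0, 0, 255, 0, 0, 0.4, 0, 0, 0, 255, 0, 0, 0.4, 0, 0, 0, 255, 0, 0, 0.4, 0, 0, 0]'

```text
time: 16.5
tcp_pos: [506.5, -165.9, 85.9]
orientation: [3.142, 0.0, -0.849]
ft_force: [-2.1, 1.7, 4.9]
finger_gap: 46.3
```

Request:
play_rows --plan '[255, 0, 0, -0.2, 0, 0, 0, 255, 0, 0, -0.2, 0, 0, 2, 255, 0, 0, -0.2, 0, 0, 4, 255, 0, 0, -0.2, 0, 0, 6, 255, 0, 0, -0.2, 0, 0, 8, 255, 0, 0, -0.2, 0, 0, 10, 255, 0, 0, -0.2, 0, 0, 10, 255, 0, 0, -0.2, 0, 0, 10]'

```text
time: 17.5
tcp_pos: [506.7, -166.1, 86.0]
orientation: [-3.141, -0.0, -1.025]
ft_force: [-2.3, 0.9, 6.2]
finger_gap: 45.8
```

Run:
```python
from h import *
s=manip.read_state(); print({k:np.round(v,3).tolist() for k,v in s.items()})
```

```text
{'time': 17.5, 'joints': [-0.544, 0.19, 1.831, -0.0, 1.12, 0.481], 'qd': [-0.0, 0.0, 0.001, 0.001, -0.001, -0.001], 'tau': [-0.008, -34.057, -27.644, 0.189, -0.722, 0.03], 'tcp_pos': [506.672, -166.09, 85.959], 'orientation': [-3.141, -0.0, -1.025], 'ft_force': [-2.32, 0.891, 6.175], 'moment': [0.143, 0.515, 0.024], 'finger_gap': 45.805}
```

```bash
cat > knob.py <<'E'
from m import *
import sys
tag=sys.argv[1]; yaw=float(sys.argv[2]); z=float(sys.argv[3]) if len(sys.argv)>3 else 103.
for n in ['top','scene']:
    p=cap(n,n+tag+'.png'); im=p['image']
    X=[506.+72*np.cos(np.radians(yaw+90)),-166.3+72*np.sin(np.radians(yaw+90)),z]
    e=proj(p,X); u,v=np.round(e).astype(int)
    c=up(im,u,v,9); dk=(c.max(2)<100).astype(np.uint8); k,lab,st,ce=cv2.connectedComponentsWithStats(dk)
    print(n,'expect',e.round(2))
    for i in range(1,k):
        if st[i,4]>200:
            q=pix(ce[i],u,v,9); w=ray(p,q,z); 
            if n=='scene': w[1]+=3
            d=w[:2]-[506,-166.3]; print(st[i].tolist(),q.round(2),w.round(1),'dist',np.hypot(*d).round(1),'ang',np.degrees(np.arctan2(d[1],d[0])).round(1))
b=cv2.resize(cv2.imread(f'pics/scene{tag}.png')[145:215,200:270],(390,390),interpolation=2)
a=cv2.resize(cv2.imread(f'pics/top{tag}.png')[150:250,250:350],(390,390),interpolation=2)
cv2.imwrite(f'pics/c{tag}.png',np.hstack([a,b]))
E
python3 knob.py 6 -58.7
```

```text
top expect [284.58 188.14]
[52, 58, 48, 36, 1328] [284.77 188.17] [ 567.5 -129.5  103. ] dist 71.6 ang 30.9
scene expect [238.96 190.95]
[0, 46, 28, 13, 282] [231.12 188.04] [ 555.1 -157.1  103. ] dist 49.9 ang 10.6
[53, 61, 33, 33, 853] [238.16 191.14] [ 568.8 -128.8  103. ] dist 73.1 ang 30.9
```

View pics/c6.png

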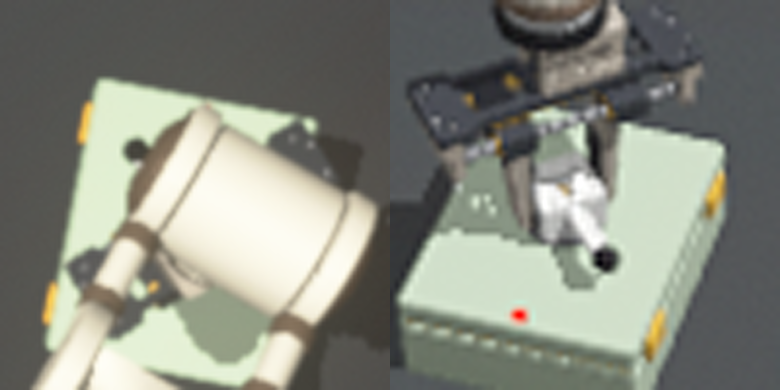

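Request:
play_rows --plan '[255, 0, 0, 0, 0, 0, 2, 255, 0, 0, 0, 0, 0, 4, 255, 0, 0, 0, 0, 0, 6, 255, 0, 0, 0, 0, 0, 8, 255, 0, 0, 0, 0, 0, 10, 255, 0, 0, 0, 0, 0, 12, 255, 0, 0, 0, 0, 0, 14, 255, 0, 0, 0, 0, 0, 14]'

```text
time: 18.6
tcp_pos: [506.7, -166.0, 86.0]
orientation: [-3.141, -0.0, -1.269]
ft_force: [-1.2, 1.7, 5.2]
finger_gap: 45.8
```

Run:
```python
from h import *
s=manip.read_state(); print({k:np.round(v,3).tolist() for k,v in s.items() if k in('tcp_pos','orientation','ft_force','moment')})
```

```text
{'tcp_pos': [506.724, -165.965, 85.99], 'orientation': [-3.141, -0.0, -1.269], 'ft_force': [-1.194, 1.687, 5.19], 'moment': [0.185, 0.49, 0.039]}
```

Request:
play_rows --plan '[255, 0, 0, 0, 0, 0, 2, 255, 0, 0, 0, 0, 0, 4, 255, 0, 0, 0, 0, 0, 6, 255, 0, 0, 0, 0, 0, 8, 255, 0, 0, 0, 0, 0, 10, 255, 0, 0, 0, 0, 0, 12, 255, 0, 0, 0, 0, 0, 14, 255, 0, 0, 0, 0, 0, 14]'

```text
time: 19.6
tcp_pos: [506.8, -165.8, 85.9]
orientation: [-3.141, 0.0, -1.514]
ft_force: [-2.0, 1.9, 5.5]
finger_gap: 45.8
```

Request:
play_rows --plan '[255, 0, 0, 0, 0, 0, 2, 255, 0, 0, 0, 0, 0, 4, 255, 0, 0, 0, 0, 0, 6, 255, 0, 0, 0, 0, 0, 8, 255, 0, 0, 0, 0, 0, 10, 255, 0, 0, 0, 0, 0, 12, 255, 0, 0, 0, 0, 0, 14, 255, 0, 0, 0, 0, 0, 14.6, 255, 0, 0, 0, 0, 0, 14.6]'

```text
time: 20.72
tcp_pos: [506.8, -165.8, 85.9]
orientation: [-3.141, 0.0, -1.768]
ft_force: [-0.9, 0.6, 5.2]
finger_gap: 45.7
```

```bash
python3 - <<'E'
from h import *
s=manip.read_state(); print({k:np.round(v,3).tolist() for k,v in s.items() if k in('tcp_pos','orientation','ft_force','moment')})
# box direction from top0 edges
p=pickle.load(open('pics/top0.png.pkl','rb')); im=p['image'].astype(int)
m=((im[...,1]>150)&(im[...,1]>=im[...,0])&(im[...,1]-im[...,2]>8)).astype(np.uint8); m[:, :250]=0; m[:,345:]=0; m[:160]=0; m[260:]=0
cn=max(cv2.findContours(m,0,1)[0],key=cv2.contourArea); r=cv2.minAreaRect(cn)
b=[ray(p,q,75)[:2] for q in cv2.boxPoints(r)]; print(np.round(b,1).tolist(),'cen',ray(p,r[0],75).round(1))
for i in range(4): d=b[(i+1)%4]-b[i]; print(np.hypot(*d).round(1),np.degrees(np.arctan2(d[1],d[0])).round(1))
E
python3 knob.py 7 -101.3
```

```text
{'tcp_pos': [506.841, -165.831, 85.928], 'orientation': [-3.141, 0.0, -1.768], 'ft_force': [-0.903, 0.635, 5.211], 'moment': [0.239, 0.389, 0.029]}
[[420.7, -59.2], [626.1, -102.3], [591.1, -271.4], [385.9, -226.5]] cen [ 505.4 -164.7   75. ]
209.9 -11.8
172.7 -101.7
210.0 167.7
170.9 78.3
top expect [302.37 184.89]
scene expect [224.98 191.83]
[105, 36, 39, 15, 351] [230.92 187.92] [ 554.5 -157.9  103. ] dist 49.2 ang 9.8
[50, 59, 38, 34, 1021] [224.   191.99] [ 577.7 -181.   103. ] dist 73.2 ang -11.5
```

View pics/c7.png

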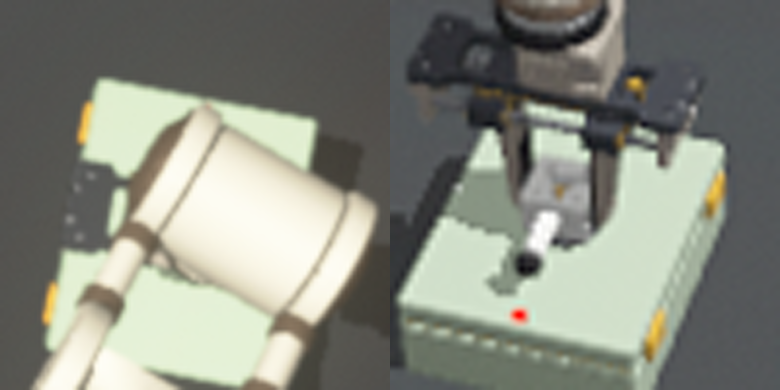

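Request:
play_rows --plan '[255, 0, 0, -0.3, 0, 0, 0, 255, 0, 0, -0.3, 0, 0, 0, 0, 0, 0, -0.3, 0, 0, 0, 0, 0, 0, -0.3, 0, 0, 0, 0, 0, 0, -0.3, 0, 0, 0, 0, 0, 0, -0.3, 0, 0, 0, 0, 0, 0, -0.3, 0, 0, 0, 0, 0, 0, -0.3, 0, 0, 0, 0, 0, 0, -0.3, 0, 0, 0]'

```text
time: 21.95
tcp_pos: [506.5, -165.9, 86.0]
orientation: [-3.142, -0.0, -1.767]
ft_force: [-0.0, -0.5, 0.1]
finger_gap: 92.1
```

```bash
python3 - <<'E'
from h import *
s=manip.read_state(); print({k:np.round(v,3).tolist() for k,v in s.items() if k in('tcp_pos','orientation','ft_force','moment','finger_gap')})
E
python3 knob.py 8 -101.3
```

```text
{'tcp_pos': [506.513, -165.939, 86.023], 'orientation': [-3.142, -0.0, -1.767], 'ft_force': [-0.045, -0.475, 0.128], 'moment': [0.005, 0.191, -0.01], 'finger_gap': 92.123}
top expect [302.37 184.89]
scene expect [224.98 191.83]
[106, 36, 38, 13, 319] [230.94 187.83] [ 554.  -157.9  103. ] dist 48.7 ang 9.9
[51, 58, 38, 36, 1030] [224.22 192.05] [ 578.  -180.1  103. ] dist 73.3 ang -10.8
```

View pics/c8.png

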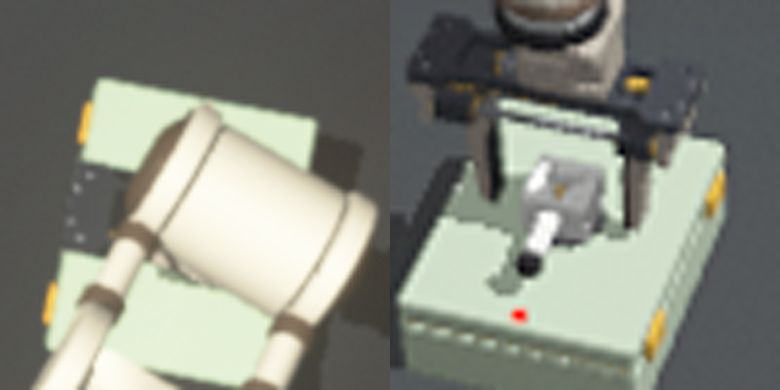

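Released. I'll rise straight up, then retreat to the side for a clear view.

Request:
play_rows --plan '[0, 0, 0, -20, 0, 0, 0, 0, 0, 0, -60, 0, 0, 0, 0, 0, 0, -110, 0, 0, 0, 0, 0, 0, -140, 0, 0, 0, 0, 0, 0, -140, 0, 0, 0]'

```text
time: 22.68
tcp_pos: [508.0, -166.8, 228.9]
orientation: [-3.136, -0.002, -1.767]
ft_force: [0.0, -0.4, -0.5]
finger_gap: 92.0
```

Run:
```python
from h import *
s=manip.read_state(); print({k:np.round(v,3).tolist() for k,v in s.items() if k in('tcp_pos','orientation','ft_force','joints')})
print(rel([506.5,-165.9,226,-101.3],[420,200,226,-101.3]))
```

```text
{'joints': [-0.543, 0.039, 1.697, 0.0, 1.4, 1.223], 'tcp_pos': [508.044, -166.828, 228.925], 'orientation': [-3.136, -0.002, -1.767], 'ft_force': [0.023, -0.41, -0.494]}
[-341.86  156.52   -0.      0.  ]
```

Request:
play_rows --plan '[0, -45, 21, 0, 0, 0, 0, 0, -90, 42, 0, 0, 0, 0, 0, -140, 65, 0, 0, 0, 0, 0, -190, 88, 0, 0, 0, 0, 0, -240, 110, 0, 0, 0, 0, 0, -290, 133, 0, 0, 0, 0, 0, -325, 149, 0, 0, 0, 0, 0, -342, 156, 0, 0, 0, 0, 0, -342, 156, 0, 0, 0, 0, 0, -342, 156, 0, 0, 0, 0, 0, -342, 156, 0, 0, 0, 0]'

```text
time: 24.05
tcp_pos: [420.2, 199.0, 225.6]
orientation: [3.141, -0.0, -1.768]
ft_force: [0.2, 0.0, -0.4]
finger_gap: 92.0
```

```bash
python3 knob.py 9 -101.3
python3 - <<'E'
import cv2
a=cv2.resize(cv2.imread('pics/top9.png')[185:235,270:320],(400,400),interpolation=2);b=cv2.resize(cv2.imread('pics/scene9.png')[160:210,205:255],(400,400),interpolation=2)
import numpy as np; cv2.imwrite('pics/c9b.png',np.hstack([a,b]))
E
```

```text
top expect [302.37 184.89]
[55, 54, 46, 38, 1321] [302.25 184.76] [ 577.  -180.1  103. ] dist 72.3 ang -11.0
scene expect [224.98 191.83]
[51, 59, 38, 35, 1028] [224.22 192.07] [ 578.1 -180.1  103. ] dist 73.4 ang -10.8
```

View pics/c9.png

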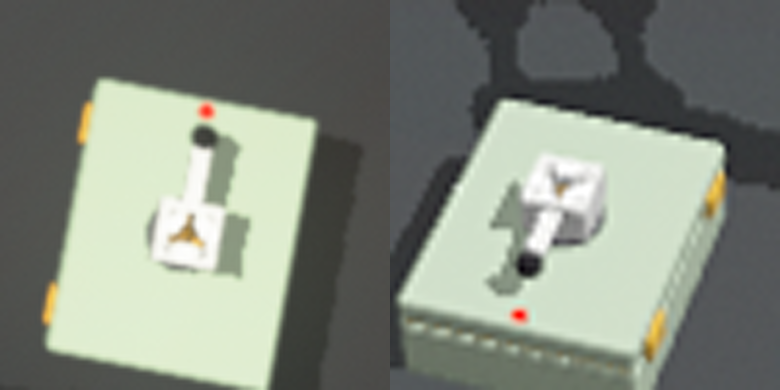

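View pics/c9b.png

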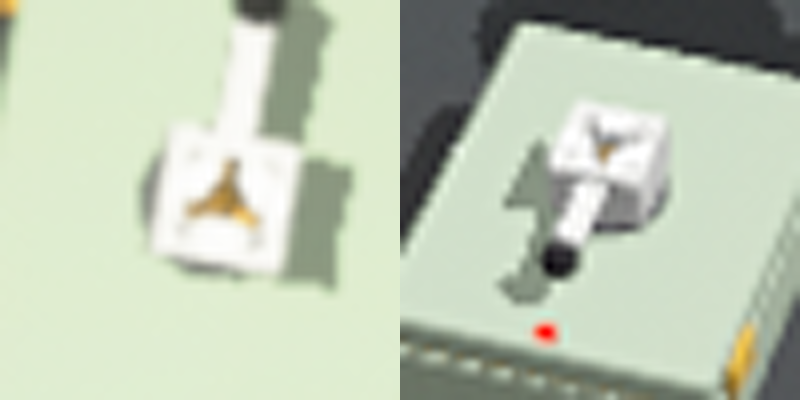

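View pics/top9.png

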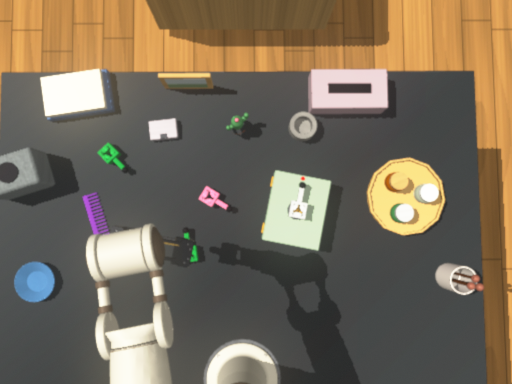

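Run:
```python
from h import *
s=manip.read_state(); print(s['time'],np.round(s['ft_force'],2),np.abs(s['qd']).max())
print(manip.close_job())
```

```text
24.15 [-0.29 -0.95  0.04] 0.006586094057180185
the job is handed in; nothing more can be done
None
```

The lever is fully home on the spindle with its knob at the red dot. I let go and handed the job in at about 24 s. `close_job` gave no verdict, so the results below come from my own checks.

**Finding the turn:** I set the lever at about 41°, the rib direction read from the top picture. At the rib tops I felt light contact (about 5 N in all), backed off, and shifted it roughly 1 mm sideways. The slots then slid over the ribs with no measurable force.

**Seating:** The lever touched the collar at TCP z = 86 mm, the height expected from the grasp. I pressed it home with about 6 N.

**Turning:** Still home, it turned 52.6° clockwise. The vertical press stayed at about 5–6 N above the sensor's resting reading, and sideways force was about 3 N or less. I then eased the pressure, opened the fingers, and moved the arm clear.

**Last checks:**
- **Direction:** the knob points at −11.0° in the top picture and −10.8° in the scene picture. The dot lies at −11.4° and the box edges give about −12°, so it is within roughly 1° against the 8° allowed.
- **Fit:** the brass spindle shows inside the hole, and the hub sits on the collar.
- **Surroundings:** in the last top picture the bystanders and look-alikes in view are where they were. The arm hid part of the comb and two of the green levers.

**Disagreements:**
- The scene camera read about 3 mm off sideways against the top camera, so I relied on the top camera and contact for position.
- The wrist twist during the turn read only 0.02–0.04 N m, less than the 0.12 N m stated. The pictures still show the lever turning with the gripper.

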